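# Lock the pressure cap on a coolant header tank and shut its drain cock

## Robot

A 7-joint arm with a two-finger parallel gripper is mounted at the origin on the work surface. World frame = base frame: x ahead of the robot, y to its left, z up, the work surface at z = 0. Lengths are in m, angles in rad, forces in N, time in s.
With the tool pointing down it reaches from about 0.425 to 0.875 m from the base axis. Payload 4.7 kg.
Tool frame: the origin (TCP) lies midway between the tips of the shut fingers; the grasp point (between the pads) lies ctrl.grasp_offset behind it (ctrl.grasp_offset is the distance from the TCP to the grasp point, in m); z points along the fingers, y is the line along which they close (so a half turn about z gives the same grasp; the last joint's range is limited). The gripper opens to 87 mm and grips with 3 to 60 N. Pads are 19 mm wide; open, the fingers measure 117 mm over their backs; the gripper's body (75 mm by 190 mm) begins 51 mm behind the grasp point.
Start: joints at [-1.215, 0.321, -0.07, 1.45, 0.023, 1.371, -0.057], TCP at [0.218, 0.612, 0.19] pointing down, gripper open.
Joint ranges: [-2.86, 2.86], [-0.3, 2.09], [-1.38, 1.24], [0.06, 2.45], [-1.56, 4.7], [0.09, 2.05], [-2.69, 2.69]. Speed limits (rad/s): [2.57, 2.57, 3.14, 3.14, 3.14, 3.14, 3.14].

## Interface

Orientations are given as a rotation vector (axis times angle).
In Python, from bench import ctrl gives the robot as it stands. The module is installed in compiled form; this text tells all that it offers.
- The arm moves only by the tool jog_arm, never from a script. Its argument "moves" is one flat list of numbers, 7 for each row, row after row: the shift along the tool's x, y, z in units of 30 cm (1.0 is 30 cm), then the turn, a rotation vector about the tool's x, y, z in units of 60 degrees (1.0 is 60 degrees), then the gripper's target within -1 to 1 (fully open at 1, half-way at 0, shut at -1). In form: [x, y, z, wx, wy, wz, fingers, x, y, z, wx, wy, wz, fingers, ...]. A call has exactly 8 rows; each row is the pose to reach, as a shift and turn from the pose commanded when the call began, along the tool's axes at that moment; what a row does not reach only later rows make up. A row lasts 1/8 s, in which the tool goes at most 62.5 mm and 10.7 degrees, less where a joint would pass 70% of its speed; a pose out of reach is approached as far as the arm can. A call with a number of a shift or a turn outside -1 to 1 is refused whole. A call with a gripper value outside its range is refused whole. The fingers move at their own pace and stop on an object; "newtons" is the grip in N (left out, the last holds). Time passes only in rows, so rows that repeat a pose let the fingers close, or fill a call up. It gives the time, the measured TCP pose, the force, the opening and the grip force at its end, in the units of the state.
- ctrl.get_state(): the state, without advancing time (a new reading comes with each control period).
- ctrl.get_image(name): name is "scene" or "top" or "wrist"; returns a dict with "pixels" (384x512x3 uint8, red, green, blue), "fx", "fy", "cx", "cy" (pixels), "xyz" and "rotation" of the camera in the world; the wrist camera has in their place "tool_from_camera" (4x4, takes a point from camera to tool coordinates, whose origin is the TCP and whose axes are the flange's). Camera axes: x right, y up, looking along -z (the intrinsics and any distortion apply to the point x, -y, -z); pixel columns grow to the right and rows downward; lengths in m; the calibration is good to about 2 mm. A picture is of the moment at which its call begins: read the wrist's pose just before it. There is no depth.
- ctrl.close_job(): hands the job in; it is judged then, once.
The state is a dict: "time": time; "joint_positions": joint angles; "qd": joint speeds; "joint_torque": joint torques, N m; "position": TCP position; "tool_rot": TCP orientation; "ft_force": force on the tool from outside, world axes, zero at the start; "torque": the same for the moment, N m; "grip_width": opening from 0.0 (shut) to 1.0 (fully open); "grip_force": force on a finger pad.
Only numpy, scipy, OpenCV 4.12 (cv2) and the standard library are available. Lean on these libraries where they do the work, as an engineer would, in place of code of your own. Each camera call takes 0.05 s, during which the arm holds its last target. There are 200 camera calls.

## Task

Close up this coolant tank for its pressure test: the drain cock on its end has been left open, so swing its lever right across the pipe to the stop. The pressure cap has only been dropped loosely on the filler neck: bring it round until its ears drop into the notches, push it down against the spring and give it a quarter turn clockwise to the stop so that it stays locked down. Leave the other things on the bench where they are.

Things in the scene. Friction and masses are not known exactly. Their poses are not given: they have to be found in the camera images.
- tank: Welded aluminium coolant tank, 110 mm (x) by 240 mm (y) by 90 mm high, bolted to an 18 mm plywood board, 220 by 340 mm, fixed to the bench. Origin: under the tank's middle, at bench height. z up, y along the tank's length towards the drain cock, x across. Tank top 108 mm above the bench; filler neck on top 55 mm from the middle towards -y; on the far end (+y) the drain cock.
- neck (a point): Centre of the top face of the filler neck's flange, 140 mm above the bench; axes as the tank's. Flange 57 mm across, 8 mm thick, hidden under the cap, with two opposite notches on its +y and -y sides: the cap's ears drop in when its bar lies along the tank's length, within 8 degrees.
- notch (a point): Middle of the flange's +y notch, 24 mm from neck, same height. From the notches the cap, pushed down, turns only clockwise (seen from above): its ears run under the flange to a hard stop at 90 degrees, give or take 4, where the bar lies square across the tank and the ears spring up 2.5 mm into a recess that locks them. Turning takes some 0.2 N m.
- cap_grip (a point): Middle of the black grip bar on the loose round steel pressure cap, half-way up the bar, on the cap's axis. Bar 70 mm long (x), 18 wide (y), 16 high, on a 64 mm steel disc whose top is 8 mm below this point. Cap 0.09 to 0.18 kg, the same either way round. At the start its ears lie on the flange's top, 25 mm below this point, the bar up to 55 degrees from square across the tank.
- cap_ear (a point): Underside of one of the cap's two ears, under the rim at the bar's +x end, 27 mm out and 25 mm below cap_grip. Height against neck: 0 on the flange; -5 mm dropped into the notches, the cap resting on a sprung seal; -12 mm (11 N) just clear to turn; -14 mm (13 N) pressed to the bottom, the depth to turn at; -9.5 mm locked and let go.
- drain_stem (a point): Fixed to the tank: the vertical axis of the drain cock's lever, at the mid-height of the lever's sleeve, 80 mm above the bench; axes as the tank's. It lies on the line from the neck along +y, 240 mm from it, 65 mm beyond the tank's end, over a steel pipe (32 mm across at most, centre 46 mm high) that ends 63 mm farther out.
- drain_grip (a point): Middle of the black sleeve on the drain cock's steel lever, 58 mm from the stem's axis. Sleeve 58 mm long along the lever (this point's y points outward along it), 16 mm wide, 10 mm high; free on both sides, the pipe 20 mm below it when open.
- drain_lever (a joint): Angle of the drain lever: 0 is open, in line with the pipe and pointing away from the tank (its +y); it grows clockwise seen from above to 1.571 rad, shut on its stop, square across the pipe, pointing to the tank's +x. Starts at 0 to 0.45, stays where it is left, needs about 0.12 N m (2 N at the sleeve).
- jug: Bystander: grey plastic coolant jug with an orange cap, 100 by 170 mm, 262 mm high; origin at the centre of its underside.
- funnel: Bystander: white funnel standing on its 124 mm wide mouth, 135 mm high; origin at the centre of its underside.
- spanner: Bystander: steel spanner 180 mm long lying flat; origin at the middle of its underside, length along x.
- clamp: Bystander: steel hose clamp, a band 45 mm across and 12 mm high lying on the plywood board beside the tank; origin at the centre of its underside.
Not all that is in view belongs to the job. Of the things like the part that bears cap_grip, leave any that is green; of the rest the smaller one is meant.

How it is judged:
By the outcome, as a careful person would: the job done as asked, in the order asked, and still so for the second after the job is handed in, with the robot touching nothing.
It also fails if it takes over 62 s, if anything falls off the work surface, if the arm or the gripper's body presses on something with over 40 N, if the wrist force passes 120 N, or if a joint passes its speed limit or range.

## Working session

There is one attempt and no reset: what is moved stays moved. The work goes in short steps, Python scripts to look and compute and a tool call to move; the robot and the scene stay as the last step left them, time stands still between calls to the robot, and variables do not carry over. Pictures are saved under pics/ and viewed, at most 10 in all, crops included, and the job is handed in when it is done.

Besides the shell and the picture viewer there is one more tool, called as name(argument=value, ...), one argument or row to a line, values as JSON. jog_arm: Moves the arm, as the interface text tells. Its arguments: {"type":"object","properties":{"moves":{"type":"array"},"newtons":{"type":"number"}},"required":["moves"]}

```bash
mkdir -p pics; cat > h.py <<'E'
import numpy as np, cv2
from bench import ctrl
from scipy.spatial.transform import Rotation as R
def grab(name,fn=None):
    s=ctrl.get_state(); im=ctrl.get_image(name); p=im["pixels"]
    if fn: cv2.imwrite("pics/"+fn,cv2.cvtColor(p,cv2.COLOR_RGB2BGR))
    if name=="wrist":
        T=np.eye(4);T[:3,:3]=R.from_rotvec(s["tool_rot"]).as_matrix();T[:3,3]=s["position"]
        C=T@np.array(im["tool_from_camera"]); im["rotation"]=C[:3,:3]; im["xyz"]=C[:3,3]
    else:
        r=np.array(im["rotation"]); im["rotation"]=r if r.shape==(3,3) else R.from_rotvec(r).as_matrix() 
        im["xyz"]=np.array(im["xyz"])
    return im
def ray(im,u,v):
    d=np.array([(u-im["cx"])/im["fx"],-(v-im["cy"])/im["fy"],-1.0]); return im["xyz"],im["rotation"]@d
def onz(im,u,v,z):
    o,d=ray(im,u,v); return o+d*(z-o[2])/d[2]
def proj(im,P):
    c=im["rotation"].T@(np.array(P)-im["xyz"]); return im["cx"]+im["fx"]*c[0]/-c[2], im["cy"]-im["fy"]*c[1]/-c[2]
E
python3 - <<'E'
from h import *
for n in ("top","scene"):
    im=ctrl.get_image(n); print({k:v for k,v in im.items() if k!="pixels"})
    grab(n,n+".png")
s=ctrl.get_state();print(s); print(ctrl.grasp_offset); print({k:v for k,v in ctrl.get_image("wrist").items() if k!="pixels"})
a=cv2.imread("pics/top.png");b=cv2.imread("pics/scene.png")
cv2.imwrite("pics/both.png",np.hstack([a]))
E
```

```text
{'fx': 438.1084810600645, 'fy': 438.1084810600645, 'cx': 259.26603045690086, 'cy': 189.51697199044392, 'xyz': array([0.37384339, 0.02061199, 1.42406487]), 'rotation': array([ 0.10722155, -0.099138  , -1.5425803 ])}
{'fx': 458.05674721482615, 'fy': 458.05674721482615, 'cx': 248.49844129299683, 'cy': 196.0563216393014, 'xyz': array([1.69016212, 0.77806423, 1.23090676]), 'rotation': array([0.52175825, 0.94403801, 2.01619419])}
{'time': 0.2, 'joint_positions': array([-1.2149315 ,  0.32154756, -0.07008766,  1.45121777,  0.02256795,
        1.37080669, -0.05690715]), 'qd': array([ 8.92017594e-04, -1.44605640e-03, -1.68844107e-03, -3.93011459e-03,
        1.79596556e-03, -2.97369151e-04, -1.69650437e-05]), 'joint_torque': array([-2.24246728e-04, -4.91161358e+01, -4.04017568e-01, -3.12492657e+01,
       -6.39795908e-02,  4.05222690e-02,  1.44827295e-04]), 'position': array([0.21775279, 0.61204354, 0.18976998]), 'tool_rot': array([-5.34192343e-01, -3.09568328e+00,  1.85806187e-03]), 'ft_force': array([-0.1668024 ,  0.62225077,  0.1007231 ]), 'torque': array([-0.00872488, -0.01507149, -0.00313657]), 'grip_force': 0.0, 'grip_width': 0.999219009886324}
0.0187
{'fx': 340.36370678164866, 'fy': 340.36370678164866, 'cx': 255.91183173979286, 'cy': 186.53932615140118, 'tool_from_camera': array([[-2.09338724e-04,  9.57566117e-01,  2.88213616e-01,
         7.93194696e-02],
       [ 9.99999976e-01,  2.18190204e-04,  1.41274626e-06,
         6.40736434e-04],
       [-6.15325898e-05,  2.88213609e-01, -9.57566140e-01,
        -1.94431395e-01],
       [ 0.00000000e+00,  0.00000000e+00,  0.00000000e+00,
         1.00000000e+00]])}
```

View pics/top.png

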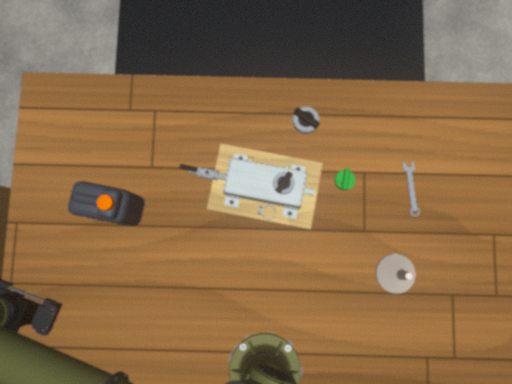

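View pics/scene.png

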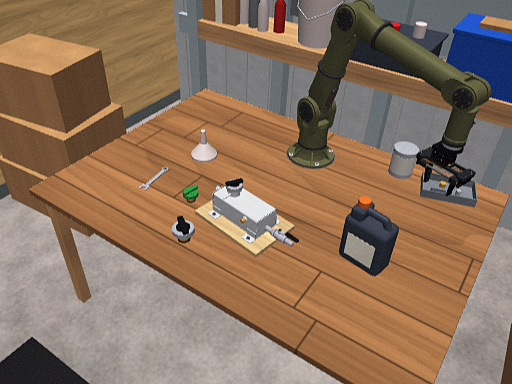

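```bash
python3 - <<'E'
from h import *
im=grab("top"); p=im["pixels"]
c=cv2.cvtColor(p[95:235,170:365],cv2.COLOR_RGB2BGR); cv2.imwrite("pics/crop1.png",cv2.resize(c,None,fx=4,fy=4,interpolation=cv2.INTER_CUBIC))
g=p.astype(int).max(2); m=((g<70)).astype(np.uint8)
n,l,st,ce=cv2.connectedComponentsWithStats(m)
for i in range(1,n):
    x,y,w,h,a=st[i]
    if a>15 and 170<x<365 and 95<y<235:
        pts=np.argwhere(l==i)[:,::-1].astype(np.float32)
        mu=pts.mean(0); ev=np.linalg.svd(pts-mu,full_matrices=False)[2][0]
        print(st[i],mu,ev)
        for z in (.08,.165):
            A=onz(im,*mu,z);B=onz(im,*(mu+10*ev),z);d=B-A
            e=[(pts-mu)@ev]; L=np.ptp(e)+1
            print("  z",z,A.round(4),"dir deg",np.degrees(np.arctan2(d[1],d[0])).round(1),"len",(L*np.linalg.norm(d)/10).round(4))
# tank/board: wood board light, feet of tank
for uv,z in [((220,145),.018),((323,162),.018),((310,228),.018),((207,208),.018)]: print(onz(im,*uv,z).round(3))
E
```

```text
[295 109  22  18 181] [305.25967 117.51381] [0.8061431  0.59172064]
  z 0.08 [ 0.7853 -0.1095  0.08  ] dir deg -126.0 len 0.0824
  z 0.165 [ 0.7593 -0.1013  0.165 ] dir deg -126.0 len 0.0772
[0.704 0.163 0.018]
[ 0.656 -0.175  0.018]
[ 0.44  -0.135  0.018]
[0.496 0.197 0.018]
```

View pics/crop1.png

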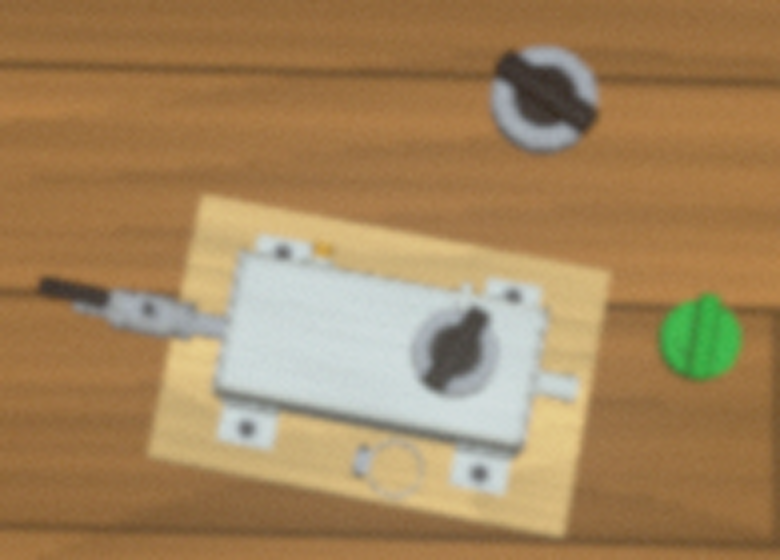

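```bash
python3 - <<'E'
from h import *
im=grab("top")
f=lambda x,y,z: onz(im,170+x/4-.4,95+y/4-.4,z)
N=f(455,351,.161);S=f(150,308,.085);b=f(482,315,.173)-f(432,386,.173)
d=(S-N)[:2];print("neck",N.round(4),"stem",S.round(4),np.linalg.norm(d),"ydeg",np.degrees(np.arctan2(d[1],d[0])))
print("bar",np.linalg.norm(b),np.degrees(np.arctan2(b[1],b[0])))
a,e=f(108,298,.085),f(40,286,.085);l=(e-S)[:2];print("sleeve",a.round(4),e.round(4),np.linalg.norm(a-e),np.degrees(np.arctan2(l[1],l[0])))
for A,B in [((243,253),(547,307)),((217,393),(523,450))]:
    q=(f(*A,.108)-f(*B,.108))[:2];print("edge",np.linalg.norm(q),np.degrees(np.arctan2(q[1],q[0])))
s=ctrl.get_state();print(R.from_rotvec(s["tool_rot"]).as_matrix().round(3))
E
```

```text
neck [ 0.5641 -0.0403  0.161 ] stem [0.6032 0.193  0.085 ] 0.23658591695095768 ydeg 80.48184639276542
bar 0.06332592826037858 -33.65808297214482
sleeve [0.6103 0.226  0.085 ] [0.6184 0.2792 0.085 ] 0.053871967667549474 80.02994671664027
edge 0.235690443846536 81.21336672632275
edge 0.23507820034129845 80.85820289106282
[[-0.942  0.335 -0.   ]
 [ 0.335  0.942 -0.   ]
 [-0.    -0.    -1.   ]]
```

jog_arm(
  moves=[0, 0, -0.2, 0, 0, 0.15, -0.4, 0, 0, -0.4, 0, 0, 0.3, -0.4, 0, 0, -0.6, 0, 0, 0.45, -0.4, -0.1, -0.04, -0.75, 0, 0, 0.6, -0.4, -0.28, -0.12, -0.75, 0, 0, 0.75, -0.4, -0.46, -0.2, -0.75, 0, 0, 0.9, -0.4, -0.64, -0.28, -0.75, 0, 0, 1, -0.4, -0.8, -0.34, -0.75, 0, 0, 1, -0.4],
)

```text
time: 1.35
position: [0.4115, 0.4338, 0.416]
tool_rot: [2.013, 2.412, 0.002]
ft_force: [-0.3, 0.5, 0.5]
grip_width: 0.305
grip_force: 0.0
```

jog_arm(
  moves=[-0.16, 0.12, 0, 0, 0, 0.12, -0.4, -0.33, 0.25, 0, 0, 0, 0.24, -0.4, -0.5, 0.38, 0, 0, 0, 0.34, -0.4, -0.66, 0.5, 0, 0, 0, 0.34, -0.4, -0.73, 0.555, 0.1, 0, 0, 0.34, -0.4, -0.73, 0.555, 0.3, 0, 0, 0.34, -0.4, -0.73, 0.555, 0.5, 0, 0, 0.34, -0.4, -0.73, 0.555, 0.65, 0, 0, 0.34, -0.4],
)

```text
time: 2.35
position: [0.6121, 0.2503, 0.2175]
tool_rot: [-2.406, -2.019, 0.003]
ft_force: [1.0, -0.2, 0.4]
grip_width: 0.296
grip_force: 0.0
```

```bash
python3 - <<'E'
from h import *
im=grab("wrist","w1.png"); s=ctrl.get_state()
print(s["position"].round(4),s["joint_positions"].round(2),R.from_rotvec(s["tool_rot"]).as_matrix().round(3))
print("expect stem",proj(im,(.6032,.193,.085)),"grip",proj(im,(.613,.25,.085)))
E
```

```text
[0.609  0.2491 0.2109] [-0.71  0.35  0.37  1.4  -0.12  1.43 -0.51] [[ 0.173  0.985 -0.011]
 [ 0.985 -0.173 -0.005]
 [-0.007 -0.01  -1.   ]]
expect stem (np.float64(257.2718614293814), np.float64(222.8070959493648)) grip (np.float64(257.0937578806685), np.float64(168.5662972063144))
```

View pics/w1.png

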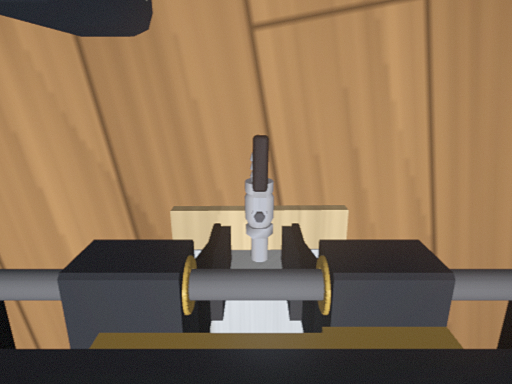

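```bash
python3 - <<'E'
from h import *
im=grab("wrist"); s=ctrl.get_state(); p=im["pixels"]
print(s["position"].round(4),R.from_rotvec(s["tool_rot"]).as_matrix().round(3))
m=(p.max(2)<75).astype(np.uint8); m[:,:235]=0;m[:,290:]=0;m[200:]=0;m[:110]=0
pts=np.argwhere(m)[:,::-1];print(len(pts),pts.min(0),pts.max(0))
r=cv2.minAreaRect(pts.astype(np.float32));print(r); print("grip",onz(im,*r[0],.085).round(4))
print("stem",onz(im,260,215,.088).round(4), "ends",onz(im,261,pts[:,1].min(),.085).round(4),onz(im,261,pts[:,1].max(),.085).round(4))
E
```

```text
[0.6095 0.2495 0.2142] [[ 0.173  0.985 -0.01 ]
 [ 0.985 -0.173 -0.005]
 [-0.006 -0.009 -1.   ]]
330 [256 134] [272 190]
((264.0581359863281, 162.0013427734375), (15.228440284729004, 56.21735763549805), 1.3322197198867798)
grip [0.6168 0.2551 0.085 ]
stem [0.6039 0.203  0.088 ] ends [0.6185 0.2821 0.085 ] [0.6091 0.2278 0.085 ]
```

jog_arm(
  moves=[0.018, 0.014, 0.1, 0, 0, 0, 0.1, 0.018, 0.014, 0.25, 0, 0, 0, 0.1, 0.018, 0.014, 0.38, 0, 0, 0, 0.1, 0.018, 0.014, 0.45, 0, 0, 0, 0.1, 0.018, 0.014, 0.48, 0, 0, 0, 0.1, 0.018, 0.014, 0.48, 0, 0, 0, 0.1, 0.018, 0.014, 0.48, 0, 0, 0, 0.1, 0.018, 0.014, 0.48, 0, 0, 0, 0.1],
)

```text
time: 3.45
position: [0.6191, 0.2555, 0.0779]
tool_rot: [2.406, 2.019, 0.004]
ft_force: [-0.0, -0.2, 0.1]
grip_width: 0.551
grip_force: 0.0
```

jog_arm(
  moves=[0, 0, 0, 0, 0, 0, -0.5, 0, 0, 0, 0, 0, 0, -1, 0, 0, 0, 0, 0, 0, -1, 0, 0, 0, 0, 0, 0, -1, 0, 0, 0, 0, 0, 0, -1, 0, 0, 0, 0, 0, 0, -1, 0, 0, 0, 0, 0, 0, -1, 0, 0, 0, 0, 0, 0, -1],
  newtons=12,
)

```text
time: 4.45
position: [0.6183, 0.2552, 0.0765]
tool_rot: [2.406, 2.02, 0.0]
ft_force: [-0.4, 0.4, -0.2]
grip_width: 0.005
grip_force: 0.0
```

```bash
python3 - <<'E'
from h import *
im=grab("wrist"); s=ctrl.get_state(); print(s["position"].round(4),s["grip_width"],s["ft_force"],s["joint_positions"].round(3))
a=cv2.cvtColor(im["pixels"],cv2.COLOR_RGB2BGR)[60:320,120:400]
b=cv2.cvtColor(grab("top")["pixels"],cv2.COLOR_RGB2BGR)[130:220,150:330]
c=cv2.cvtColor(grab("scene")["pixels"],cv2.COLOR_RGB2BGR)[150:280,200:380]
S=lambda i:cv2.resize(i,(390,290),interpolation=cv2.INTER_CUBIC)
cv2.imwrite("pics/m1.png",np.vstack([np.hstack([S(a),S(b)]),np.hstack([S(c),S(c)*0])]))
E
```

```text
[0.6183 0.2552 0.0765] 0.005002425507064695 [0.77320158 0.29673397 0.11250475] [-0.698  0.444  0.351  1.548 -0.16   1.178 -0.492]
```

View pics/m1.png

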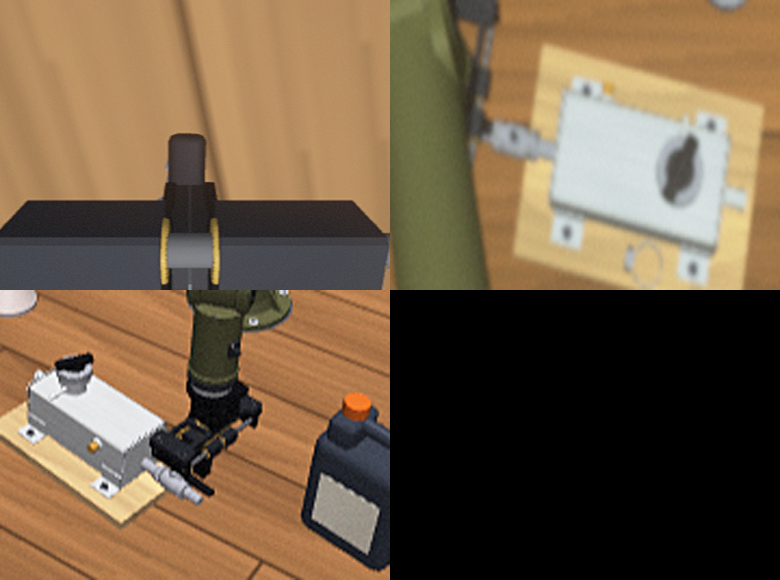

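jog_arm(
  moves=[0, 0, -0.1, 0, 0, 0, -1, 0, 0, -0.1, 0, 0, 0, 0.2, 0, 0, -0.1, 0, 0, 0, 0.2, 0, 0, -0.1, 0, 0, 0, 0.2, 0, 0, -0.05, 0, 0, 0, 0.2, 0, 0, 0.0, 0, 0, 0, 0.2, 0, 0, 0.02, 0, 0, 0, 0.2, 0, 0, 0.035, 0, 0, 0, 0.2],
)

```text
time: 5.6
position: [0.618, 0.255, 0.0651]
tool_rot: [-2.406, -2.02, 0.001]
ft_force: [-0.1, 0.8, 0.7]
grip_width: 0.595
grip_force: 0.0
```

jog_arm(
  moves=[0, 0, 0, 0, 0, 0, 0.2, 0, 0, 0, 0, 0, 0, -1, 0, 0, 0, 0, 0, 0, -1, 0, 0, 0, 0, 0, 0, -1, 0, 0, 0, 0, 0, 0, -1, 0, 0, 0, 0, 0, 0, -1, 0, 0, 0, 0, 0, 0, -1, 0, 0, 0, 0, 0, 0, -1],
)

```text
time: 6.6
position: [0.6182, 0.2552, 0.066]
tool_rot: [-2.406, -2.02, -0.0]
ft_force: [0.4, -0.5, -0.8]
grip_width: 0.014
grip_force: 0.0
```

```bash
python3 - <<'E'
from h import *
im=grab("wrist"); s=ctrl.get_state(); print(s["position"].round(4),s["grip_width"],s["grip_force"])
sc=grab("scene")
print("scene tcp",proj(sc,s["position"]),"wr",proj(im,s["position"]))
a=cv2.cvtColor(im["pixels"],cv2.COLOR_RGB2BGR)[130:300,170:340]
c=cv2.cvtColor(sc["pixels"],cv2.COLOR_RGB2BGR)[205:260,250:315]
S=lambda i:cv2.resize(i,(390,390*i.shape[0]//i.shape[1]),interpolation=cv2.INTER_CUBIC)
A,C=S(a),S(c); C=cv2.copyMakeBorder(C,0,A.shape[0]-C.shape[0],0,0,0)
cv2.imwrite("pics/m2.png",np.hstack([A,C]))
E
```

```text
[0.6182 0.2552 0.066 ] 0.005191404638786971 0.0
scene tcp (np.float64(291.81437293155983), np.float64(240.8345712228263)) wr (np.float64(255.69225043966952), np.float64(219.97845594965443))
```

View pics/m2.png

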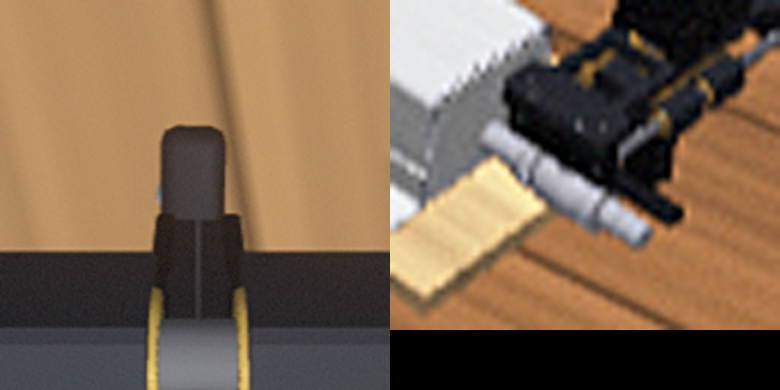

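```bash
python3 - <<'E'
from h import *
top=grab("top");sc=grab("scene");w2=grab("wrist")
w1=dict(w2);M=np.array([[.173,.985,-.010],[.985,-.173,-.005],[-.006,-.009,-1]])
T=np.eye(4);T[:3,:3]=M;T[:3,3]=(.6095,.2495,.2142);C=T@np.array(w2["tool_from_camera"]);w1["rotation"]=C[:3,:3];w1["xyz"]=C[:3,3]
obs={"top":(top,179.6,166),"w1":(w1,262,134),"w2":(w2,254,184.5),"scene":(sc,250+683/6-.4,205+215/6-.4)}
def tri(ks):
    A=np.zeros((3,3));b=np.zeros(3)
    for k in ks:
        o,d=ray(*obs[k]);d=d/np.linalg.norm(d);P=np.eye(3)-np.outer(d,d);A+=P;b+=P@o
    X=np.linalg.solve(A,b);return X.round(4),[tuple(np.round(np.array(proj(obs[k][0],X))-obs[k][1:],1)) for k in ks]
for ks in (("top","w1"),("w1","w2"),("top","scene"),("w2","scene"),("top","w1","scene","w2")):print(ks,*tri(ks))
for k in obs:print(k,onz(*obs[k],.085).round(4),onz(*obs[k],.065).round(4))
print(w2["rotation"].round(3))
E
```

```text
('top', 'w1') [0.6199 0.2808 0.0775] [(np.float64(-0.0), np.float64(0.0)), (np.float64(0.1), np.float64(0.3))]
('w1', 'w2') [0.6207 0.2798 0.0722] [(np.float64(1.0), np.float64(0.3)), (np.float64(-1.7), np.float64(-0.2))]
('top', 'scene') [0.5752 0.3791 0.1222] [(np.float64(-36.1), np.float64(11.1)), (np.float64(-33.2), np.float64(-3.4))]
('w2', 'scene') [0.6354 0.4246 0.2557] [(np.float64(206.2), np.float64(1388.6)), (np.float64(-23.3), np.float64(-17.0))]
('top', 'w1', 'scene', 'w2') [0.6057 0.3404 0.1651] [(np.float64(-26.1), np.float64(-1.2)), (np.float64(-34.4), np.float64(-63.8)), (np.float64(-45.8), np.float64(-12.1)), (np.float64(-100.7), np.float64(-106.9))]
top [0.6187 0.2792 0.085 ] [0.6223 0.2831 0.065 ]
w1 [0.6199 0.2819 0.085 ] [0.6196 0.279  0.065 ]
w2 [0.6223 0.2832 0.085 ] [0.6212 0.2774 0.065 ]
scene [0.4832 0.4701 0.085 ] [0.4622 0.4647 0.065 ]
[[ 0.985  0.166  0.051]
 [-0.174  0.943  0.284]
 [-0.001 -0.289  0.957]]
```

The fingers visibly end about 30 mm above the reported TCP, which is why they shut above the sleeve. I'll check by touching down gently with shut fingers.

jog_arm(
  moves=[0, 0, 0.01, 0, 0, 0, -1, 0, 0, 0.02, 0, 0, 0, -1, 0, 0, 0.025, 0, 0, 0, -1, 0, 0, 0.03, 0, 0, 0, -1, 0, 0, 0.03, 0, 0, 0, -1, 0, 0, 0.03, 0, 0, 0, -1, 0, 0, 0.03, 0, 0, 0, -1, 0, 0, 0.03, 0, 0, 0, -1],
)

```text
time: 7.85
position: [0.6183, 0.2552, 0.0571]
tool_rot: [2.406, 2.02, 0.0]
ft_force: [-0.6, 0.0, -0.3]
grip_width: 0.007
grip_force: 0.0
```

jog_arm(
  moves=[0, 0, 0.007, 0, 0, 0, -1, 0, 0, 0.014, 0, 0, 0, -1, 0, 0, 0.02, 0, 0, 0, -1, 0, 0, 0.026, 0, 0, 0, -1, 0, 0, 0.03, 0, 0, 0, -1, 0, 0, 0.03, 0, 0, 0, -1, 0, 0, 0.03, 0, 0, 0, -1, 0, 0, 0.03, 0, 0, 0, -1],
)

```text
time: 8.85
position: [0.6209, 0.2549, 0.053]
tool_rot: [2.406, 2.017, 0.008]
ft_force: [-4.0, -2.5, 18.6]
grip_width: 0.005
grip_force: 9.5
```

jog_arm(
  moves=[0, 0, -0.06, 0, 0, 0, -1, 0, 0, -0.06, 0, 0, 0, 0.2, 0, 0, -0.06, 0, 0, 0, 0.2, 0, 0, -0.06, 0, 0, 0, 0.2, 0, 0, -0.03, 0, 0, 0, 0.2, 0, 0, 0, 0, 0, 0, 0.2, 0, 0, 0.02, 0, 0, 0, 0.2, 0, 0, 0.03, 0, 0, 0, 0.2],
)

```text
time: 9.85
position: [0.6179, 0.255, 0.0381]
tool_rot: [-2.406, -2.02, 0.002]
ft_force: [-0.4, -0.6, -0.2]
grip_width: 0.589
grip_force: 0.0
```

jog_arm(
  moves=[0, 0, 0, 0, 0, 0, 0.2, 0, 0, 0, 0, 0, 0, -1, 0, 0, 0, 0, 0, 0, -1, 0, 0, 0, 0, 0, 0, -1, 0, 0, 0, 0, 0, 0, -1, 0, 0, 0, 0, 0, 0, -1, 0, 0, 0, 0, 0, 0, -1, 0, 0, 0, 0, 0, 0, -1],
)

```text
time: 10.85
position: [0.6184, 0.2553, 0.0391]
tool_rot: [-2.406, -2.02, -0.001]
ft_force: [-0.3, 0.4, 0.8]
grip_width: 0.184
grip_force: 11.9
```

jog_arm(
  moves=[-0.0014, 0.023, 0, 0, 0, 0.117, -1, -0.0056, 0.046, 0, 0, 0, 0.233, -1, -0.0126, 0.068, 0, 0, 0, 0.35, -1, -0.022, 0.089, 0, 0, 0, 0.467, -1, -0.034, 0.109, 0, 0, 0, 0.583, -1, -0.049, 0.127, 0, 0, 0, 0.7, -1, -0.065, 0.143, 0, 0, 0, 0.817, -1, -0.084, 0.157, 0, 0, 0, 0.933, -1],
)

```text
time: 11.85
position: [0.6612, 0.221, 0.0391]
tool_rot: [3.072, 0.649, 0.002]
ft_force: [1.9, -1.7, -0.8]
grip_width: 0.184
grip_force: 12.1
```

jog_arm(
  moves=[-0.0014, 0.023, 0, 0, 0, 0.117, -1, -0.0056, 0.046, 0, 0, 0, 0.233, -1, -0.0126, 0.068, 0, 0, 0, 0.35, -1, -0.022, 0.089, 0, 0, 0, 0.467, -1, -0.034, 0.109, 0, 0, 0, 0.56, -1, -0.042, 0.12, 0, 0, 0, 0.6, -1, -0.042, 0.12, 0, 0, 0, 0.62, -1, -0.042, 0.12, 0, 0, 0, 0.62, -1],
)

```text
time: 12.85
position: [0.6656, 0.1856, 0.0392]
tool_rot: [-3.12, 0.357, -0.007]
ft_force: [6.3, 1.3, -3.1]
grip_width: 0.19
grip_force: 12.3
```

```bash
python3 - <<'E'
from h import *
s=ctrl.get_state(); M=R.from_rotvec(s["tool_rot"]).as_matrix(); print(s["position"].round(4),np.degrees(np.arctan2(M[1,0],M[0,0])),s["ft_force"].round(1),s["torque"].round(2))
E
```

```text
[0.6656 0.1856 0.0392] -13.042055011228188 [ 6.3  1.3 -3.1] [ 0.31 -1.16  0.25]
```

jog_arm(
  moves=[0, 0.01, 0, 0, 0, 0, -1, 0, 0.02, 0, 0, 0, 0, -1, 0, 0.02, 0, 0, 0, 0, -1, 0, 0.02, 0, 0, 0, 0, -1, 0, 0.02, 0, 0, 0, 0, -1, 0, 0.02, 0, 0, 0, 0, -1, 0, 0.02, 0, 0, 0, 0, -1, 0, 0.02, 0, 0, 0, 0, -1],
)

```text
time: 13.85
position: [0.6655, 0.1857, 0.0393]
tool_rot: [-3.113, 0.351, -0.012]
ft_force: [10.9, 8.3, -8.3]
grip_width: 0.189
grip_force: 11.9
```

```bash
python3 - <<'E'
from h import *
s=ctrl.get_state(); M=R.from_rotvec(s["tool_rot"]).as_matrix(); print(s["position"].round(4),np.degrees(np.arctan2(M[1,0],M[0,0])),s["ft_force"].round(1),s["torque"].round(2))
E
```

```text
[0.6655 0.1857 0.0393] -12.851581630766683 [10.9  8.3 -8.3] [ 2.05 -2.17  0.22]
```

jog_arm(
  moves=[0, -0.02, 0, 0, 0, 0, -1, 0, -0.022, 0, 0, 0, 0, 0.1, 0, -0.022, 0, 0, 0, 0, 0.1, 0, -0.022, 0, 0, 0, 0, 0.1, 0, -0.022, -0.1, 0, 0, 0, 0.1, 0, -0.022, -0.3, 0, 0, 0, 0.1, 0, -0.022, -0.5, 0, 0, 0, 0.1, 0, -0.022, -0.65, 0, 0, 0, 0.1],
)

```text
time: 14.85
position: [0.6639, 0.1844, 0.2372]
tool_rot: [-3.119, 0.361, -0.003]
ft_force: [0.6, -0.6, 0.3]
grip_width: 0.552
grip_force: 0.0
```

```bash
python3 - <<'E'
from h import *
grab("wrist");s=ctrl.get_state(); im=grab("wrist","w3.png"); M=R.from_rotvec(s["tool_rot"]).as_matrix(); print(s["position"].round(4),np.degrees(np.arctan2(M[1,0],M[0,0])),s["joint_positions"].round(2))
E
```

```text
[0.6665 0.1848 0.2437] -13.163836042371624 [-0.82  0.45  0.74  1.29 -0.3   1.5  -1.91]
```

View pics/w3.png

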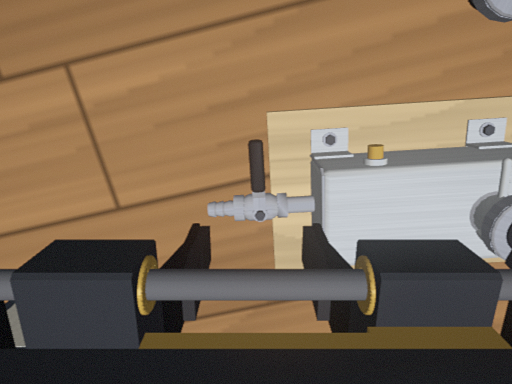

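jog_arm(
  moves=[-0.02, 0.12, 0, 0, 0, -0.13, 0, -0.05, 0.25, 0, 0, 0, -0.26, 0, -0.08, 0.38, 0, 0, 0, -0.39, 0, -0.1, 0.5, 0, 0, 0, -0.52, 0, -0.125, 0.62, 0, 0, 0, -0.65, 0, -0.145, 0.72, 0, 0, 0, -0.78, 0, -0.162, 0.808, 0, 0, 0, -0.91, 0, -0.162, 0.808, 0, 0, 0, -1, 0],
)

```text
time: 15.95
position: [0.5596, -0.0434, 0.2338]
tool_rot: [-2.883, -1.247, 0.001]
ft_force: [0.6, -0.4, -0.1]
grip_width: 0.504
grip_force: 0.0
```

jog_arm(
  moves=[0, 0, 0, 0, 0, -0.13, 0, 0, 0, 0, 0, 0, -0.26, 0, 0, 0, 0, 0, 0, -0.39, 0, 0, 0, 0, 0, 0, -0.52, 0, 0, 0, 0, 0, 0, -0.65, 0, 0, 0, 0, 0, 0, -0.78, 0, 0, 0, 0, 0, 0, -0.91, 0, 0, 0, 0, 0, 0, -1, 0],
)

```text
time: 16.95
position: [0.5604, -0.0403, 0.2332]
tool_rot: [-1.867, -2.525, 0.001]
ft_force: [-0.4, 0.1, 0.7]
grip_width: 0.5
grip_force: 0.0
```

jog_arm(
  moves=[0, 0, 0, 0, 0, -0.13, 0, 0, 0, 0, 0, 0, -0.26, 0, 0, 0, 0, 0, 0, -0.39, 0, 0, 0, 0, 0, 0, -0.52, 0, 0, 0, 0, 0, 0, -0.65, 0, 0, 0, 0, 0, 0, -0.65, 0, 0, 0, 0, 0, 0, -0.65, 0, 0, 0, 0, 0, 0, -0.65, 0],
)

```text
time: 17.95
position: [0.5609, -0.0402, 0.2338]
tool_rot: [-0.925, -3.002, -0.0]
ft_force: [0.8, 0.5, -0.6]
grip_width: 0.499
grip_force: 0.0
```

```bash
python3 - <<'E'
from h import *
s=ctrl.get_state(); im=grab("wrist","w4.png"); M=R.from_rotvec(s["tool_rot"]).as_matrix(); print(s["position"].round(4),np.degrees(np.arctan2(M[1,0],M[0,0])),s["joint_positions"].round(2))
print(proj(im,(.564,-.04,.173)))
E
```

```text
[ 0.5609 -0.0402  0.2338] 145.76771273839458 [-0.51  0.12  0.59  1.63 -0.07  1.41  1.06]
(np.float64(257.5209207514901), np.float64(192.7565237818683))
```

View pics/w4.png

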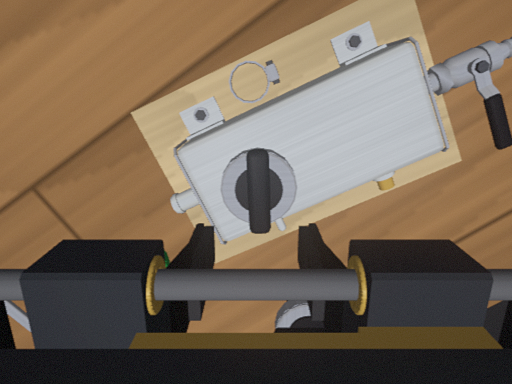

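jog_arm(
  moves=[-0.003, 0.011, 0.1, 0, 0, 0, 0, -0.003, 0.011, 0.2, 0, 0, 0, 0, -0.003, 0.011, 0.28, 0, 0, 0, 0, -0.003, 0.011, 0.32, 0, 0, 0, 0, -0.003, 0.011, 0.34, 0, 0, 0, 0, -0.003, 0.011, 0.345, 0, 0, 0, 0, -0.003, 0.011, 0.35, 0, 0, 0, 0, -0.003, 0.011, 0.35, 0, 0, 0, 0],
)

```text
time: 19.0
position: [0.564, -0.0379, 0.1295]
tool_rot: [0.923, 3.002, 0.001]
ft_force: [0.0, 1.3, -1.2]
grip_width: 0.499
grip_force: 0.0
```

jog_arm(
  moves=[0, 0, 0, 0, 0, 0, -0.5, 0, 0, 0, 0, 0, 0, -1, 0, 0, 0, 0, 0, 0, -1, 0, 0, 0, 0, 0, 0, -1, 0, 0, 0, 0, 0, 0, -1, 0, 0, 0, 0, 0, 0, -1, 0, 0, 0, 0, 0, 0, -1, 0, 0, 0, 0, 0, 0, -1],
  newtons=25,
)

```text
time: 20.0
position: [0.5637, -0.038, 0.129]
tool_rot: [0.923, 3.003, 0.0]
ft_force: [-0.5, -0.3, 0.8]
grip_width: 0.204
grip_force: 24.7
```

jog_arm(
  moves=[0, 0, 0, 0, 0, 0.13, -1, 0, 0, 0, 0, 0, 0.26, -1, 0, 0, 0, 0, 0, 0.39, -1, 0, 0, 0, 0, 0, 0.52, -1, 0, 0, 0, 0, 0, 0.65, -1, 0, 0, 0, 0, 0, 0.78, -1, 0, 0, 0, 0, 0, 0.9, -1, 0, 0, 0, 0, 0, 1, -1],
)

```text
time: 21.0
position: [0.5657, -0.0381, 0.1294]
tool_rot: [2.302, 2.133, 0.005]
ft_force: [3.9, -0.1, -1.7]
grip_width: 0.203
grip_force: 24.8
```

jog_arm(
  moves=[0, 0, 0, 0, 0, 0.045, -1, 0, 0, 0, 0, 0, 0.09, -1, 0, 0, 0, 0, 0, 0.09, -1, 0, 0, 0.005, 0, 0, 0.09, -1, 0, 0, 0.01, 0, 0, 0.09, -1, 0, 0, 0.012, 0, 0, 0.09, -1, 0, 0, 0.014, 0, 0, 0.09, -1, 0, 0, 0.014, 0, 0, 0.09, -1],
)

```text
time: 22.0
position: [0.5657, -0.0378, 0.1258]
tool_rot: [2.396, 2.028, 0.006]
ft_force: [5.0, 0.2, 0.3]
grip_width: 0.205
grip_force: 24.9
```

```bash
python3 - <<'E'
from h import *
s=ctrl.get_state(); M=R.from_rotvec(s["tool_rot"]).as_matrix(); print(s["position"].round(4),np.degrees(np.arctan2(M[1,0],M[0,0])),s["ft_force"].round(1),s["torque"].round(2))
E
```

```text
[ 0.5657 -0.0378  0.1258] 80.49514708953986 [5.  0.2 0.3] [-0.18 -1.37  0.01]
```

jog_arm(
  moves=[0, 0, 0.005, 0, 0, 0, -1, 0, 0, 0.01, 0, 0, 0, -1, 0, 0, 0.015, 0, 0, 0, -1, 0, 0, 0.02, 0, 0, 0, -1, 0, 0, 0.025, 0, 0, 0, -1, 0, 0, 0.025, 0, 0, 0, -1, 0, 0, 0.025, 0, 0, 0, -1, 0, 0, 0.025, 0, 0, 0, -1],
  newtons=45,
)

```text
time: 23.0
position: [0.5657, -0.0377, 0.1192]
tool_rot: [2.396, 2.028, 0.006]
ft_force: [4.1, 0.2, 8.4]
grip_width: 0.203
grip_force: 44.9
```

jog_arm(
  moves=[0, 0.004, 0.005, 0, 0, 0, -1, 0, 0.004, 0.01, 0, 0, 0, -1, 0, 0.004, 0.015, 0, 0, 0, -1, 0, 0.004, 0.02, 0, 0, 0, -1, 0, 0.004, 0.024, 0, 0, 0, -1, 0, 0.004, 0.024, 0, 0, 0, -1, 0, 0.004, 0.024, 0, 0, 0, -1, 0, 0.004, 0.024, 0, 0, 0, -1],
  newtons=55,
)

```text
time: 24.0
position: [0.5659, -0.0377, 0.1151]
tool_rot: [-2.397, -2.029, -0.006]
ft_force: [-7.4, 1.9, 28.5]
grip_width: 0.2
grip_force: 55.0
```

jog_arm(
  moves=[0, -0.002, -0.006, 0, 0, 0, -1, 0, -0.002, -0.006, 0, 0, 0.14, -1, 0, -0.002, -0.006, 0, 0, 0.28, -1, 0, -0.002, -0.006, 0, 0, 0.42, -1, 0, -0.002, -0.006, 0, 0, 0.56, -1, 0, -0.002, -0.006, 0, 0, 0.7, -1, 0, -0.002, -0.006, 0, 0, 0.85, -1, 0, -0.002, -0.006, 0, 0, 1, -1],
)

```text
time: 25.0
position: [0.5681, -0.0399, 0.1153]
tool_rot: [3.09, 0.549, 0.013]
ft_force: [5.2, -3.7, 11.6]
grip_width: 0.201
grip_force: 55.0
```

```bash
python3 - <<'E'
from h import *
s=ctrl.get_state(); M=R.from_rotvec(s["tool_rot"]).as_matrix(); print(s["position"].round(4),np.degrees(np.arctan2(M[1,0],M[0,0])),s["ft_force"].round(1),s["torque"].round(2),s["joint_positions"].round(2))
E
```

```text
[ 0.5681 -0.0399  0.1153] 20.16257148958462 [ 5.2 -3.7 11.6] [-1.08 -1.15  0.14] [-0.73  0.25  0.87  1.79 -0.21  1.19 -1.02]
```

jog_arm(
  moves=[0, 0, 0.002, 0, 0, 0.12, -1, 0, 0, 0.002, 0, 0, 0.24, -1, 0, 0, 0.002, 0, 0, 0.36, -1, 0, 0, 0.002, 0, 0, 0.45, -1, 0, 0, 0.002, 0, 0, 0.52, -1, 0, 0, 0.002, 0, 0, 0.58, -1, 0, 0, 0.002, 0, 0, 0.6, -1, 0, 0, 0.002, 0, 0, 0.6, -1],
)

```text
time: 26.0
position: [0.5683, -0.0415, 0.1152]
tool_rot: [3.11, -0.423, 0.014]
ft_force: [5.1, -5.7, 15.5]
grip_width: 0.198
grip_force: 55.6
```

```bash
python3 - <<'E'
from h import *
s=ctrl.get_state(); M=R.from_rotvec(s["tool_rot"]).as_matrix(); print(s["position"].round(4),np.degrees(np.arctan2(M[1,0],M[0,0])),s["ft_force"].round(1),s["torque"].round(2),s["joint_positions"].round(2))
E
```

```text
[ 0.5683 -0.0415  0.1152] -15.48609504587639 [ 5.1 -5.7 15.5] [-1.55 -0.69  0.8 ] [-0.81  0.28  0.98  1.79 -0.25  1.19 -1.6 ]
```

jog_arm(
  moves=[0, 0, 0, 0, 0, -0.03, -1, 0, 0, -0.008, 0, 0, -0.03, -1, 0, 0, -0.016, 0, 0, -0.03, -1, 0, 0, -0.022, 0, 0, -0.03, -1, 0, 0, -0.026, 0, 0, -0.03, -1, 0, 0, -0.026, 0, 0, -0.03, -1, 0, 0, -0.026, 0, 0, -0.03, -1, 0, 0, -0.026, 0, 0, -0.03, -1],
)

```text
time: 27.0
position: [0.5678, -0.0414, 0.1192]
tool_rot: [3.114, -0.376, 0.014]
ft_force: [14.7, -6.7, -9.4]
grip_width: 0.2
grip_force: 55.0
```

jog_arm(
  moves=[0, 0, 0.008, 0, 0, 0, -1, 0, 0, 0.006, 0, 0, 0, 0, 0, 0, 0.006, 0, 0, 0, 0, 0, 0, 0.006, 0, 0, 0, 0, 0, 0, -0.05, 0, 0, 0, 0, 0, 0, -0.2, 0, 0, 0, 0, 0, 0, -0.35, 0, 0, 0, 0, 0, 0, -0.45, 0, 0, 0, 0],
)

```text
time: 28.0
position: [0.5648, -0.0384, 0.2574]
tool_rot: [-3.118, 0.377, -0.004]
ft_force: [0.3, -0.7, 0.0]
grip_width: 0.498
grip_force: 0.0
```

```bash
python3 - <<'E'
from h import *
grab("wrist"); grab("wrist"); s=ctrl.get_state(); im=grab("wrist","w5.png"); print(s["position"].round(4),s["ft_force"].round(1),s["grip_width"])
print("neck->stem px",proj(im,(.568,-.0405,.165)),proj(im,(.607,.198,.165)))
E
```

```text
[ 0.5663 -0.0385  0.2586] [ 0.2 -0.6  0.4] 0.4958615497483417
neck->stem px (np.float64(258.6811769031787), np.float64(176.81346726168033)) (np.float64(-10.787287638815002), np.float64(197.07682201702505))
```

View pics/w5.png

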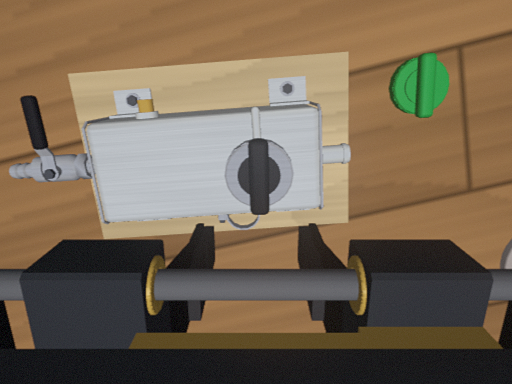

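```bash
python3 - <<'E'
from h import *
im=grab("wrist")
def az(a,b,z1,z2=None):
    d=onz(im,*b,z2 or z1)-onz(im,*a,z1);return np.degrees(np.arctan2(d[1],d[0])).round(1),np.linalg.norm(d).round(4)
print("lever",az((43,146),(29.5,98),.085),"stem-tip",az((49,174),(29.5,98),.085))
print("tank edge",az((320,105),(88,122),.108),az((322,207),(106,222),.108),"bar",az((261,213),(258,142),.163))
E
```

```text
lever (np.float64(-8.1), np.float64(0.0507)) stem-tip (np.float64(-9.5), np.float64(0.082))
tank edge (np.float64(80.3), np.float64(0.2308)) (np.float64(80.5), np.float64(0.2344)) bar (np.float64(-11.3), np.float64(0.0646))
```

Lever at -9.5° and bar at -11.3°, with the tank at 80.4°. Both are square across the tank, and the cap held down when the arm pulled up on it. Handing in.

```bash
python3 -c "
from bench import ctrl
print(ctrl.close_job())"
```

```text
the job is handed in; nothing more can be done
None
```

The drain lever is shut on its stop and the pressure cap is pushed down, turned a quarter clockwise and locked; I moved nothing else and handed the job in at about 28 s, but the hand-in call returned no verdict.

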